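# Set and lock the over-sink rack's sliding leg

### The job

The over-sink rack's leg has to be set to its length mark. With the blade of the small blue spatula, not with the fingers, lever up the clear splash hood by its orange lip and swing it back well past upright, then lay the spatula down on the worktop clear of the rack. Pull the spring-loaded leg out until its red pointer is on the yellow mark, squeeze the red cam lever closed against the leg's head while the leg is held at the mark (do not close it anywhere else), and finish while still holding leg and lever pinched there: do not let go, and leave the other things on the worktop alone.

Things in the scene. Friction and masses are not known exactly. Their poses are not given: they have to be found in the camera images.
- rack: Black plastic tray of the over-sink rack, fixed to the worktop, rims 18 mm high along its two long sides, ends open. Origin on the worktop below the middle of the leg's head when the leg is fully in. x axis across the tray, away from the robot (tray from x -63 to +57 mm); y axis along the rail, the way the leg pulls out (tray from y -65 to +170 mm).
- leg (a joint): How far the leg is pulled out along rack +y (m): starts at 0, fully in; 0.14 fully out. A spring of 3.6 N plus 12 N/m pulls it in, so it slides home if let go, even with the lever closed. Bar 22 mm wide, z 8 to 18 mm, foot 209 mm beyond the head's middle. Grey head on it: x -10 to +12 mm, y -32 to +32 mm about its middle, z 18 to 58 mm.
- pointer (a point): Outer end of the leg's red pointer, 3 mm wide, on the -x side of the head, 20 mm above the worktop, at rack x -40 mm, y = the leg's joint value.
- thumb_seat (a point): Where one finger bears: on the +x side face of the head (rack x +12 mm), 45 mm above the worktop, 13 mm towards +y from the head's middle. 11 mm further +y is the face of the thumb stop (x 12 to 44 mm, 8 mm thick, z 22 to 58 mm): a finger beside the head, pushing this stop towards +y, draws the leg out while the lever is still open.
- lever (a joint): Angle of the red cam lever on the leg (rad): 0 closed, flat along the head; starts at 0.38 to 0.45, open. It stays where left; about 1.5 N at its tip moves it. It turns about an upright pin at rack x -12 mm, 22 mm to -y of the head's middle. Plate 46 mm long towards +y, 8 mm thick, z 24 to 58 mm.
- lever_tip (a point): Outer face of the lever at its free end, 41 mm above the worktop. Open it stands at rack x about -38 mm; closed at x -20 mm, so head and lever together then measure 32 mm (x -20 to +12 mm). Fingers closing along rack x, one on the thumb seat, one on the lever near this tip, squeeze it shut.
- hood (a joint): Angle of the clear splash hood over the leg's head (rad): 0 shut, 1.95 fully swung back at its stop. Friction hinge, stays where it is left; about 1.5 N at the lip lifts it. Shut it covers rack x -52 to +50 mm, y -52 to +52 mm, up to 62 mm high, open at its two ends.
- hood_hinge (a point): Middle of the hood's hinge line, along rack y, at rack x +50 mm, 19 mm above the worktop. The hood's near edge swings up and over it, away from the robot.
- hood_lip (a point): Middle of the near edge of the hood's orange lip, at its underside: shut at rack x -70 mm, 38 mm above the worktop. The lip is 3 mm thick, 104 mm wide, and stands out 18 mm from the hood's near wall (rack x -52 mm). The gap below it, down to the tray rim, is 20 mm high.
- mark: Yellow clip on the tray's near rim, 10 mm wide along the rail, top 22 mm above the worktop; axes as the rack's, origin on the worktop. Rack x -57 mm; its rack y, 60 to 115 mm, is the leg's required joint value.
- spatula: Small stiff blue silicone-coated spatula lying flat, 200 mm long, 70 g. Origin on its underside below the middle of the grip; x axis points to the blade. Grip (handle) x -75 to +50 mm, 18 mm wide, 20 mm high; blade at underside level, 3 mm thick, 44 mm wide, tip at x +125 mm.
- blade_tip (a point): Middle of the spatula blade's front edge.
- bento_tin: Steel bento tin, 114 x 174 x 57 mm, bystander. Origin under its centre.
- chopstick_case: Pink plastic chopstick case, 34 x 220 x 23 mm, bystander. Origin under its centre.
- ramekin: Glass ramekin, 84 mm across, 45 mm high, bystander. Origin under its centre.
- steamer: Bamboo steamer basket with closed lid, 152 mm across, 93 mm high, bystander. Origin under its centre.
- soap: Green bottle of dish soap, 56 mm across, 160 mm high, bystander. Origin under its centre.
- sponge: Yellow sponge block, 110 x 70 x 30 mm, bystander. Origin under its centre.
Mind the look-alikes: they are no part of the job. What is meant by the spatula is not green or purple, and is the larger of those in its own colour.

How it is judged:
By the outcome, as a careful person would: the job done as asked, in the order asked, and still so for the second after the job is handed in, while the arm keeps its last pose, push and grip.
It also fails if it takes over 61 s, if anything falls off the work surface, if the arm or the gripper's body presses on something with over 40 N, if the wrist force passes 120 N, or if a joint passes its speed limit or range.

### The arm

A 6-joint arm with a two-finger parallel gripper is mounted at the origin on the work surface. World frame = base frame: x ahead of the robot, y to its left, z up, the work surface at z = 0. Lengths are in m, angles in rad, forces in N, time in s.
With the tool pointing down it reaches from about 0.275 to 0.725 m from the base axis. Payload 5.6 kg.
Tool frame: the origin (TCP) lies between the finger pads; the fingertips stand 22 mm ahead of it and the grasp point (between the pads) lies 3 mm ahead of it; z points along the fingers, y is the line along which they close (so a half turn about z gives the same grasp; the last joint's range is limited). The gripper opens to 85 mm and grips with 20 to 120 N. Pads are 22 mm wide; open, the fingers measure 114 mm over their backs; the gripper's body (76 mm by 85 mm) begins 54 mm behind the grasp point. The pads swing forward as they close: fully open they stand 13 mm farther back than shut.
Start: joints at [-0.852, 0.255, 0.108, 0, -1.424, -0.285], TCP at [0.231, -0.499, 0.253] pointing down, gripper open.
Joint ranges: [-2.95, 2.95], [-1.21, 1.97], [-1.09, 1.5], [-2.87, 1.71], [-2.94, -0.07], [-3.05, 3.05]. Speed limits (rad/s): [2.57, 2.57, 3.14, 3.14, 3.14, 3.14].

### API

Orientations are given as a rotation vector (axis times angle).
In Python, from bench import bot gives the robot as it stands.
- The arm moves only by the tool apply_moves, never from a script. Its argument "series" is a list of rows, each a list of 3 entries, a list of its own where there are three numbers: the shift along the tool's x, y, z in fractions of the full range, 1 being 0.4 m, then the turn, a rotation vector about the tool's x, y, z in shares of 2 rad (1.0 is 2 rad), then the finger opening in m, from 0 to 0.0854. A call has 1 to 12 rows; each row is the pose to reach, as a shift and turn from the pose commanded when the call began, along the tool's axes at that moment; what a row does not reach only later rows make up. A row lasts 1/8 s, in which the tool goes at most 62.5 mm and 10.7 degrees, less where a joint would pass 70% of its speed; a pose out of reach is approached as far as the arm can. A call with a gripper value outside its range is refused whole. The fingers move at their own pace and stop on an object; "squeeze" is the grip in N (left out, the last holds). Time passes only in rows, so rows that repeat a pose let the fingers close. It gives the time, the measured TCP pose, the force, the opening and the grip force at its end, in the units of the state.
- bot.observe(): the state, without advancing time (a new reading comes with each control period).
- bot.read_camera(name): name is "scene" or "top" or "wrist"; returns a dict with "color" (400x640x3 uint8, red, green, blue), "z_map" (400x640 float32, m along the optical axis (not along the pixel's ray), 0 where there is no reading), "vertical_fov" (degrees; the focal length in pixels is half the picture's height over the tangent of half this angle, whatever the lens; pixels are square), "cx", "cy" (the principal point, pixels), "k1" (the pictures are not rectified: a ray, as slopes to the right and down, at radius r is drawn at 1 + k1 r^2 times it, then the intrinsics apply), "world_from_camera" (4x4, takes a point from camera to world coordinates). Camera axes: x right, y down, z forward; pixel columns grow to the right and rows downward; lengths in m; the calibration is good to about 2 mm. A picture is of the moment at which its call begins.
- bot.job_done(): hands the job in; it is judged then, once.
Trained networks look in a picture, given as the dict that the camera call returned (one of the last four; its "shot" number tells which), for a name from the list of things; names that differ only in an ending like _2 or _b are one class to them, and where a whole thing is asked for, a point or a joint stands for the part that bears it (a point fixed in the world has none). Each returns a list of dicts, best first, with "conf" (0 to 1); they miss things now and then, are a little off and sometimes report something else, mostly with a low value. They report only what shows in the picture. A call takes as long as a camera call. They do not tell look-alikes from the thing itself.
- bot.recognise(picture, query): "centre" ([column, row] as shares, 0 to 1, of the picture: columns of its width, rows of its height, amid what is visible of it).
- bot.masks_of(picture, query): "region" (400x640 bool, what is visible of it) and "centre" ([column, row] as shares, 0 to 1, of the picture: columns of its width, rows of its height, amid what is visible of it).
The state is a dict: "time_s": time; "q": joint angles; "dq": joint speeds; "joint_efforts": joint torques, N m; "position": TCP position; "ee_rot": TCP orientation; "ft_force": force on the tool from outside, world axes, zero at the start; "wrist_torque": the same for the moment, N m; "gripper_width": finger opening in m; "gripper_force": force on a finger pad.
Only numpy, scipy, OpenCV 4.12 (cv2) and the standard library are available. Lean on these libraries where they do the work, as an engineer would, in place of code of your own. Each camera call takes 0.05 s, during which the arm holds its last target. There are 200 camera calls.

## Working session

There is one attempt and no reset: what is moved stays moved. The work goes in short steps, Python scripts to look and compute and a tool call to move; the robot and the scene stay as the last step left them, time stands still between calls to the robot, and variables do not carry over. Pictures are saved under pics/ and viewed, at most 10 in all, crops included, and the job is handed in when it is done.

Besides the shell and the picture viewer there is one more tool, called after "Request:" as name(argument=value, ...), one argument or row to a line, values as JSON. apply_moves: Moves the arm, as the interface text tells. Its arguments: {"type":"object","properties":{"series":{"type":"array"},"squeeze":{"type":"number"}},"required":["series"]}

```bash
ls; mkdir -p pics; cat > h.py <<'E'
import numpy as np, cv2
from bench import bot
from scipy.spatial.transform import Rotation as R
def K(p):
    h,w=p["color"].shape[:2]; return h/2/np.tan(np.radians(p["vertical_fov"])/2)
def ray(p,u,v):
    f=K(p); d=np.array([(np.asarray(u)-p["cx"])/f,(np.asarray(v)-p["cy"])/f],float)
    s=d.copy()
    for _ in range(20): s=d/(1+p["k1"]*(s**2).sum(0))
    return s
def pts(p,u,v,z=None):
    "world points from pixels with depth (z map)"
    u=np.asarray(u);v=np.asarray(v)
    s=ray(p,u,v)
    if z is None: z=p["z_map"][np.round(v).astype(int),np.round(u).astype(int)]
    c=np.stack([s[0]*z,s[1]*z,np.ones_like(s[0])*z],-1)
    T=np.array(p["world_from_camera"]); return c@T[:3,:3].T+T[:3,3]
def onplane(p,u,v,h):
    s=ray(p,u,v);T=np.array(p["world_from_camera"])
    d=np.stack([s[0],s[1],np.ones_like(s[0])],-1)@T[:3,:3].T
    return T[:3,3]+d*((h-T[2,3])/d[...,2])[...,None]
def proj(p,X):
    T=np.array(p["world_from_camera"]); c=(np.asarray(X)-T[:3,3])@T[:3,:3]
    s=c[...,:2]/c[...,2:]; s=s*(1+p["k1"]*(s**2).sum(-1,keepdims=True))
    return s*K(p)+[p["cx"],p["cy"]]
def save(p,name,box=None,scale=1):
    im=p["color"][...,::-1]
    if box: im=im[box[1]:box[3],box[0]:box[2]]
    cv2.imwrite("pics/"+name,cv2.resize(np.ascontiguousarray(im),None,fx=scale,fy=scale,interpolation=cv2.INTER_CUBIC))
E
cat > a.py <<'E'
from h import *
for n in ["scene","top"]:
    p=bot.read_camera(n); save(p,n+"0.png",None,1.25)
    print(n,np.round(p["world_from_camera"],3).tolist(),p["vertical_fov"],p["cx"],p["cy"],p["k1"])
    for q in ["spatula","rack","leg","lever","hood","hood_lip","mark","pointer","blade_tip","thumb_seat","chopstick_case","bento_tin","ramekin","steamer","soap","sponge"]:
        for d in bot.recognise(p,q)[:5]:
            u,v=d["centre"][0]*640,d["centre"][1]*400
            print(q,round(d["conf"],2),round(u),round(v),np.round(pts(p,u,v),3))
s=bot.observe(); print(s)
E
python3 a.py
```

```text
pics
scene [[0.881, 0.247, -0.404, 1.022], [0.473, -0.501, 0.725, -1.105], [-0.023, -0.83, -0.558, 0.8], [0.0, 0.0, 0.0, 1.0]] 57.018312533378236 320.18367260797925 200.43343983802205 -0.06758552534686334
spatula 0.84 232 215 [ 0.21  -0.312  0.015]
spatula 0.74 198 303 [ 0.381 -0.673  0.004]
spatula 0.68 290 249 [ 0.497 -0.369  0.012]
spatula 0.64 354 198 [ 0.59  -0.077  0.062]
spatula 0.59 424 181 [0.787 0.133 0.073]
rack 0.64 290 248 [ 0.497 -0.372  0.016]
rack 0.57 354 204 [ 0.605 -0.112  0.064]
hood 0.88 355 199 [ 0.597 -0.085  0.064]
hood_lip 0.79 352 196 [ 0.578 -0.069  0.062]
mark 0.61 367 189 [0.578 0.084 0.005]
pointer 0.68 371 189 [0.597 0.073 0.019]
blade_tip 0.89 234 217 [ 0.21  -0.306  0.   ]
blade_tip 0.84 198 298 [ 0.371 -0.66   0.006]
blade_tip 0.83 293 247 [ 0.504 -0.362  0.016]
blade_tip 0.64 411 214 [ 0.79  -0.029  0.023]
blade_tip 0.44 369 190 [0.593 0.058 0.022]
chopstick_case 0.63 410 215 [ 0.789 -0.033  0.023]
bento_tin 0.67 362 257 [ 0.736 -0.347  0.058]
ramekin 0.94 273 267 [ 0.508 -0.48   0.032]
steamer 0.92 429 182 [0.806 0.134 0.074]
steamer 0.2 371 190 [0
[... 1154 characters left out ...]
0.278 0.03 ]
{'time_s': 1.7, 'q': array([-8.52377235e-01,  2.55108265e-01,  1.08213580e-01,  1.66570423e-05,
       -1.42389977e+00, -2.84584729e-01]), 'dq': array([-0.00040295,  0.00079718, -0.00103714,  0.00166168, -0.00045488,
       -0.00020232]), 'joint_efforts': array([ 3.94408489e-04, -3.86392879e+01,  2.38067168e+01,  5.36800414e+00,
       -5.69063777e-04, -3.22467565e-05]), 'position': array([ 0.23120647, -0.4990445 ,  0.25328672]), 'ee_rot': array([ 6.76134633e-01, -3.06795717e+00,  1.50179494e-05]), 'ft_force': array([ 0.42603068, -0.22038845, -0.22417096]), 'wrist_torque': array([-0.05347865, -0.031903  , -0.04875884]), 'gripper_force': 0.0, 'gripper_width': 0.08512910184835742}
```

View pics/scene0.png

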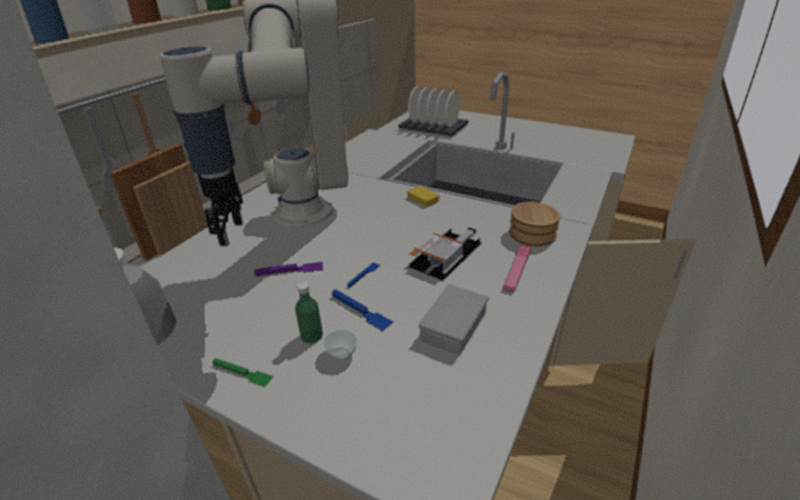

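View pics/top0.png

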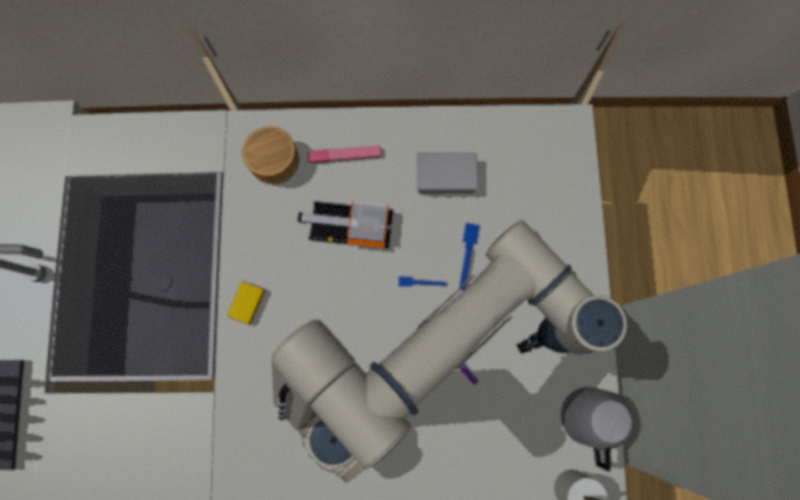

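The scene picture shows the larger blue spatula at about (362,310) of 800 (290,248 in camera pixels). It could be confused with the smaller blue one at (364,275), the purple one at (288,269) and the green one at (242,372). In the top picture the large blue one is at (468,255), with its blade pointing away from the robot, and the rack is at (350,225) with its leg to the left (+y). I choose the large blue one and will check it in a crop.

```bash
cat > b.py <<'E'
from h import *
for n in ["scene","top"]:
    p=bot.read_camera(n)
    if n=="scene": save(p,"crop_sp.png",(190,150,420,310),3.4)
    hsv=cv2.cvtColor(p["color"],cv2.COLOR_RGB2HSV)
    m=((hsv[...,0]>100)&(hsv[...,0]<125)&(hsv[...,1]>150)&(hsv[...,2]>60)).astype(np.uint8)
    k,l,st,c=cv2.connectedComponentsWithStats(m)
    for i in range(1,k):
        if st[i,4]<60: continue
        v,u=np.nonzero(l==i); P=pts(p,u,v); ok=(P[:,2]>-.02)&(P[:,2]<.06)
        P=P[ok]
        if len(P)<40 or P[:,0].max()>1: continue
        XY=onplane(p,u[ok].astype(float),v[ok].astype(float),.008)[:,:2]
        r=cv2.minAreaRect(XY.astype(np.float32)*1000)
        print(n,st[i],np.round(c[i]),"z pct",np.round(np.percentile(P[:,2],[5,50,95]),4),"rect",np.round(r[0],1),np.round(r[1],1),round(r[2],1))
E
python3 b.py
```

```text
scene [279 211  24  18  75] [291. 218.] z pct [0.0006 0.0111 0.0155] rect [ 405.8 -230.3] [120.8  18.8] 79.0
scene [266 233  47  31 315] [291. 249.] z pct [0.001  0.006  0.0215] rect [ 476.7 -364.4] [ 36.6 203.8] 78.3
top [369 180  14  47 247] [375. 197.] z pct [-0.0028  0.0058  0.0231] rect [ 481.4 -361.7] [ 34.8 173.8] 77.5
top [320 222  35   6  94] [331. 225.] z pct [-0.004   0.0049  0.0169] rect [ 404.8 -226.8] [121.3  18. ] 88.8
```

View pics/crop_sp.png

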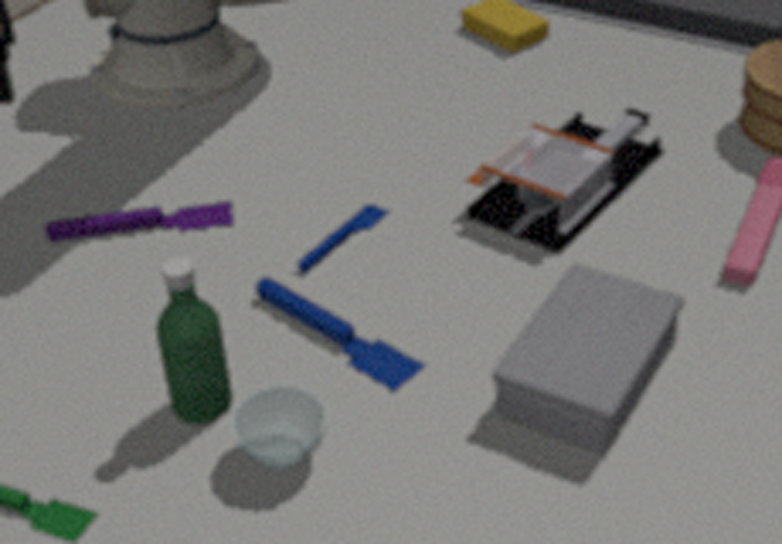

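The crop shows the large blue spatula with its blade at lower right, clearly bigger than the small blue one. Its top-view rectangle is about 200 mm long, which matches. I'll move the wrist over it for a close look.

The manual's scale: shifts go in shares of 0.4 m and turns go in shares of 2 rad. Converting my numbers, -0.248 m is -0.62, 0.038 m is 0.095, 0.64 rad is 0.32.

Request:
apply_moves(
  series=[
    [[-0.62, 0.095, 0.075], [0, 0, 0.32], 0.085],
    [[-0.62, 0.095, 0.075], [0, 0, 0.32], 0.085],
    [[-0.62, 0.095, 0.075], [0, 0, 0.32], 0.085],
    [[-0.62, 0.095, 0.075], [0, 0, 0.32], 0.085],
    [[-0.62, 0.095, 0.075], [0, 0, 0.32], 0.085],
    [[-0.62, 0.095, 0.075], [0, 0, 0.32], 0.085],
  ],
  squeeze=100,
)

```text
time_s: 2.55
position: [0.441, -0.3596, 0.2229]
ee_rot: [-0.319, -3.125, -0.0]
ft_force: [-0.2, 0.4, -0.3]
gripper_width: 0.0849
gripper_force: 0.0
```

```bash
cat > c.py <<'E'
from h import *
def blue(p,h=None):
    hsv=cv2.cvtColor(p["color"],cv2.COLOR_RGB2HSV)
    m=((hsv[...,0]>100)&(hsv[...,0]<125)&(hsv[...,1]>150)&(hsv[...,2]>40)).astype(np.uint8)
    k,l,st,c=cv2.connectedComponentsWithStats(m)
    i=1+np.argmax(st[1:,4]); return l==i,st[i]
s=bot.observe(); print(s["time_s"],s["position"],s["ee_rot"],s["q"])
p=bot.read_camera("wrist"); save(p,"w1.png",None,1)
print(np.round(p["world_from_camera"],3).tolist())
m,st=blue(p); print(st)
v,u=np.nonzero(m);P=pts(p,u,v)
print("z",np.percentile(P[:,2],[2,10,30,50,70,90,98]).round(4))
hi=P[P[:,2]>.012]; lo=P[P[:,2]<.01]
for n,Q in (("handle",hi),("blade",lo),("all",P)):
    r=cv2.minAreaRect((Q[:,:2]*1000).astype(np.float32)); print(n,np.round(r[0],1),np.round(r[1],1),round(r[2],1))
E
python3 c.py
```

```text
2.55 [ 0.44095593 -0.35962816  0.22289245] [-3.18952047e-01 -3.12453706e+00 -2.43573084e-04] [-4.09304968e-01  3.03534841e-01  9.71838651e-02  1.02125049e-04
 -1.36527239e+00 -1.36496706e+00]
[[0.202, 0.945, 0.256, 0.377], [0.979, -0.195, -0.052, -0.347], [0.001, 0.261, -0.965, 0.344], [0.0, 0.0, 0.0, 1.0]]
[ 315  121   36  163 2622]
z [0.002  0.0027 0.0034 0.0042 0.0196 0.0207 0.0216]
handle [ 438.7 -350.9] [ 16.1 123.6] 78.6
blade [ 536.  -372.5] [42.6 75.9] 78.0
all [ 475.6 -359.7] [ 42.6 199.3] 78.0
```

View pics/w1.png

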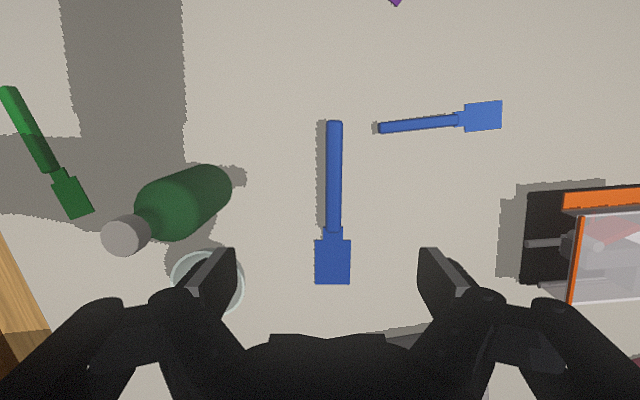

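The wrist picture shows the large blue spatula at (333,200) with its blade end at (332,262). The small blue look-alike is at (440,117), and the rack with its orange lip is at lower right (580,230). The measured length of 199 mm and heights of 20 mm and 3 mm agree with the text, so I'll grasp the handle.

Scaled: 0.196 m is 0.49, 0.06 m is 0.15.

Request:
apply_moves(
  series=[
    [[-0.0613, 0.015, 0.15], [0, 0, 0], 0.055],
    [[-0.0613, 0.015, 0.3], [0, 0, 0], 0.055],
    [[-0.0613, 0.015, 0.425], [0, 0, 0], 0.055],
    [[-0.0613, 0.015, 0.49], [0, 0, 0], 0.055],
    [[-0.0613, 0.015, 0.49], [0, 0, 0], 0.055],
    [[-0.0613, 0.015, 0.49], [0, 0, 0], 0.01],
    [[-0.0613, 0.015, 0.49], [0, 0, 0], 0.01],
    [[-0.0613, 0.015, 0.49], [0, 0, 0], 0.01],
    [[-0.0613, 0.015, 0.49], [0, 0, 0], 0.01],
    [[-0.0613, 0.015, 0.49], [0, 0, 0], 0.01],
  ],
  squeeze=100,
)

```text
time_s: 3.85
position: [0.4664, -0.3603, 0.0296]
ee_rot: [0.322, 3.122, -0.003]
ft_force: [-2.2, 0.7, 6.9]
gripper_width: 0.0155
gripper_force: 99.3
```

Scaled: 0.184 m is 0.46, -0.17 m is -0.425, -0.204 rad is -0.102.

Request:
apply_moves(
  series=[
    [[0, 0, -0.15], [0, 0, 0], 0.01],
    [[0.075, 0.1, -0.275], [0, 0, 0], 0.01],
    [[0.3675, 0.46, -0.425], [0, 0, -0.102], 0.01],
    [[0.3675, 0.46, -0.425], [0, 0, -0.102], 0.01],
    [[0.3675, 0.46, -0.425], [0, 0, -0.102], 0.01],
    [[0.3675, 0.46, -0.425], [0, 0, -0.102], 0.01],
    [[0.3675, 0.46, -0.425], [0, 0, -0.102], 0.01],
  ],
)

```text
time_s: 4.72
position: [0.3596, -0.1488, 0.1983]
ee_rot: [0.0, 3.139, -0.0]
ft_force: [0.2, -0.5, -1.5]
gripper_width: 0.015
gripper_force: 98.5
```

```bash
cat > d.py <<'E'
from h import *
from c import blue
import pickle
W=bot.read_camera("wrist"); T=bot.read_camera("top"); S=bot.read_camera("scene")
pickle.dump((W,T,S,bot.observe()),open("d.pkl","wb"))
save(W,"w2.png"); 
for p,n in ((W,"wrist"),(T,"top"),(S,"scene")):
    for q in ["hood_lip","rack","mark","pointer"]:
        for d in bot.recognise(p,q)[:1]:
            u,v=d["centre"][0]*640,d["centre"][1]*400; print(n,q,round(d["conf"],2),round(u),round(v),np.round(pts(p,u,v),4))
E
sed -i 's/^s=bot/if __name__=="__main__":\n  exec("""\ns=bot/; $ a """)' c.py; python3 d.py
```

```text
wrist hood_lip 0.61 443 328 [ 0.5111 -0.0237  0.0417]
wrist rack 0.83 451 327 [ 0.3527 -0.1125  0.2432]
top hood_lip 0.73 292 173 [ 0.5842 -0.0719  0.0614]
top rack 0.71 277 177 [ 0.5795 -0.014   0.0212]
top mark 0.74 417 188 [ 0.5351 -0.524   0.0053]
top pointer 0.49 256 175 [0.5888 0.0623 0.0204]
scene hood_lip 0.59 355 196 [ 0.589  -0.0667  0.0632]
scene rack 0.58 351 202 [ 0.5894 -0.1076  0.0623]
scene pointer 0.67 370 191 [0.598  0.0601 0.0172]
```

View pics/w2.png

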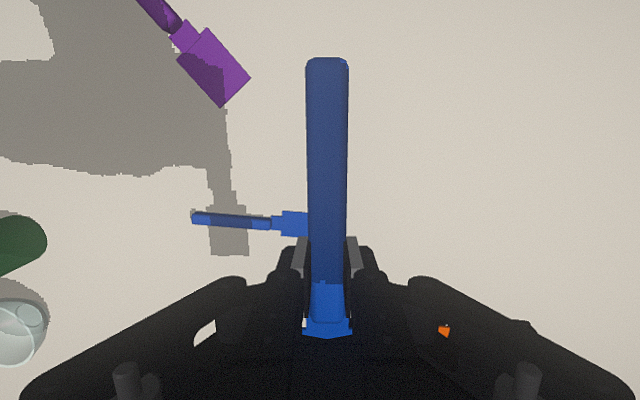

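The wrist camera looks back past the handle, so the rack is hidden behind the gripper: only a speck of orange shows at (443,328). The held spatula is centred and straight. I'll fly higher and further on to see the rack.

Scaled: -0.22 m is -0.55, -0.13 m is -0.325.

Request:
apply_moves(
  series=[
    [[-0.125, -0.05, -0.1], [0, 0, 0], 0.01],
    [[-0.55, -0.175, -0.325], [0, 0, 0], 0.01],
    [[-0.55, -0.175, -0.325], [0, 0, 0], 0.01],
    [[-0.55, -0.175, -0.325], [0, 0, 0], 0.01],
    [[-0.55, -0.175, -0.325], [0, 0, 0], 0.01],
    [[-0.55, -0.175, -0.325], [0, 0, 0], 0.01],
  ],
)

```text
time_s: 6.22
position: [0.5801, -0.2199, 0.3262]
ee_rot: [-0.004, -3.141, -0.0]
ft_force: [-0.5, 0.1, 0.4]
gripper_width: 0.0155
gripper_force: 98.5
```

```bash
cat > d.py <<'E'
from h import *
import pickle
W=bot.read_camera("wrist"); s=bot.observe()
pickle.dump((W,s),open("e.pkl","wb")); save(W,"w3.png",(200,60,640,400),1.8)
print(s["time_s"],s["position"])
hsv=cv2.cvtColor(W["color"],cv2.COLOR_RGB2HSV)
m=((hsv[...,0]>5)&(hsv[...,0]<17)&(hsv[...,1]>170)&(hsv[...,2]>120)).astype(np.uint8)
k,l,st,c=cv2.connectedComponentsWithStats(m)
for i in range(1,k):
    if st[i,4]<40: continue
    v,u=np.nonzero(l==i);P=pts(W,u,v); Q=onplane(W,u.astype(float),v.astype(float),.041)
    r=cv2.minAreaRect((Q[:,:2]*1000).astype(np.float32)); print(st[i],"z",np.percentile(P[:,2],[5,50,95]).round(4),np.round(r[0],1),np.round(r[1],1),round(r[2],1), cv2.boxPoints(r).round(0).tolist())
for q in ["mark","pointer","leg","hood_lip"]:
    for d in bot.recognise(W,q)[:1]:
        u,v=d["centre"][0]*640,d["centre"][1]*400; print(q,round(d["conf"],2),round(u),round(v),np.round(pts(W,u,v),4))
E
python3 d.py
```

```text
6.275 [ 0.57919652 -0.21967779  0.32644112]
[ 393  106   91   95 1277] z [0.0404 0.0418 0.0665] [566.5 -76.2] [103.9 124.8] 82.8 [[498.0, -120.0], [622.0, -136.0], [635.0, -32.0], [511.0, -17.0]]
[467 131  23  79 254] z [0.0641 0.066  0.0673] [583.2 -15.3] [  5.1 107.4] 82.4 [[530.0, -11.0], [636.0, -25.0], [637.0, -20.0], [530.0, -6.0]]
mark 0.41 510 127 [0.526  0.0417 0.0045]
pointer 0.68 525 178 [0.5965 0.0665 0.0188]
leg 0.77 527 175 [0.5931 0.0688 0.0182]
hood_lip 0.61 438 155 [ 0.5587 -0.0795  0.0622]
```

View pics/w3.png

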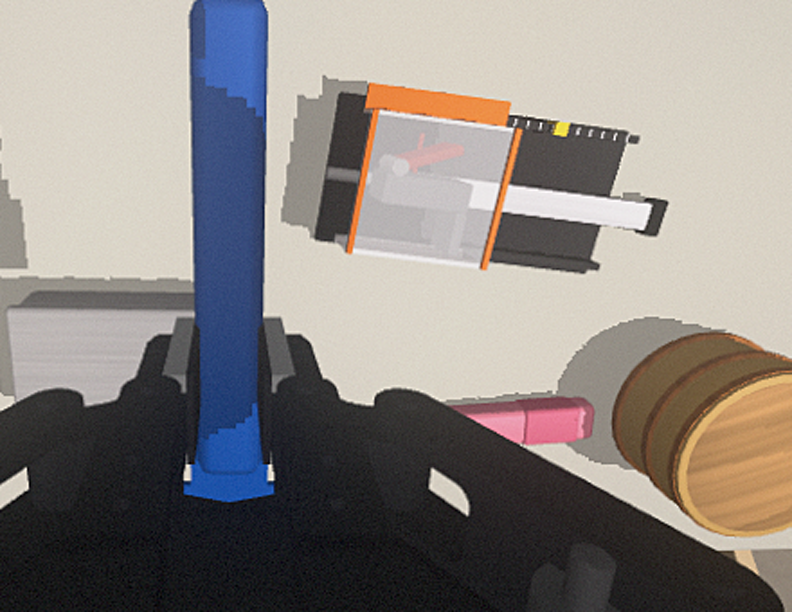

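The crop shows the orange lip from (368,95) to (508,112), the yellow mark at (561,129), the red lever at (435,158) and the leg foot at (655,215). The hood is shut, and the rack is turned about -7°.

```bash
cat > f.py <<'E'
from h import *
import pickle
W,s=pickle.load(open("e.pkl","rb"))
hsv=cv2.cvtColor(W["color"],cv2.COLOR_RGB2HSV)
H,S_,V=[hsv[...,i].astype(int) for i in range(3)]
m=(H>4)&(H<18)&(S_>170)&(V>100)
v,u=np.nonzero(m);P=pts(W,u,v);k=(P[:,2]>.035)&(P[:,2]<.047)&(u<490)
Q=onplane(W,u[k].astype(float),v[k].astype(float),.041); r=cv2.minAreaRect((Q[:,:2]*1000).astype(np.float32))
print("lip",np.median(P[k,2]),np.round(r[0],1),np.round(r[1],1),r[2],cv2.boxPoints(r).round(1).tolist())
y=(H>22)&(H<35)&(S_>150)&(V>120)&(np.arange(640)[None]>480)
v,u=np.nonzero(y);P=pts(W,u,v);print("mark",len(u),np.median(P,0),onplane(W,u.mean(),v.mean(),.022), u.mean(),v.mean())
a=np.radians(-7.3); ex=np.array([np.cos(a),np.sin(a)]);ey=np.array([-ex[1],ex[0]])
o=np.array(r[0])/1000+.061*ex; print("origin",o)
for nm,X in (("mark",onplane(W,u.mean(),v.mean(),.022)[:2]),):
    print(nm,(X-o)@ex,(X-o)@ey)
# black tray rect
b=(V<60)&(np.arange(640)[None]>370)&(np.arange(400)[:,None]<215)
v,u=np.nonzero(b);P=pts(W,u,v);k=(P[:,2]<.03)&(P[:,2]>-.01);Q=P[k];L=np.c_[(Q[:,:2]-o)@ex,(Q[:,:2]-o)@ey]
print("tray x",np.percentile(L[:,0],[.5,99.5]),"y",np.percentile(L[:,1],[.5,99.5]))
E
python3 f.py
```

```text
lip 0.04155112746035289 [513.  -69.5] [103.9  16.9] 82.8241195678711 [[498.20001220703125, -119.9000015258789], [515.0, -122.0999984741211], [527.9000244140625, -19.0], [511.1000061035156, -16.899999618530273]]
mark 55 [0.53036836 0.03422769 0.0226678 ] [0.53075749 0.03411453 0.022     ] 511.45454545454544 131.27272727272728
origin [ 0.57354822 -0.07723043]
mark -0.05659189667839182 0.1050052594604977
tray x [-0.06213332  0.05560676] y [-0.06522     0.20639876]
```

Scaled: 0.27 m is 0.675, 0.167 m is 0.4175, 0.127 rad is 0.0635.

Request:
apply_moves(
  series=[
    [[0.15, 0.125, 0.075], [0, 0, 0.03], 0.01],
    [[0.275, 0.225, 0.15], [0, 0, 0.0635], 0.01],
    [[0.3875, 0.325, 0.25], [0, 0, 0.0635], 0.01],
    [[0.4875, 0.4175, 0.35], [0, 0, 0.0635], 0.01],
    [[0.4875, 0.4175, 0.475], [0, 0, 0.0635], 0.01],
    [[0.4875, 0.4175, 0.6], [0, 0, 0.0635], 0.01],
    [[0.4875, 0.4175, 0.675], [0, 0, 0.0635], 0.01],
    [[0.4875, 0.4175, 0.675], [0, 0, 0.0635], 0.01],
  ],
)

```text
time_s: 7.48
position: [0.3819, -0.0528, 0.0559]
ee_rot: [-0.202, -3.13, 0.002]
ft_force: [-0.8, 0.5, 0.1]
gripper_width: 0.015
gripper_force: 98.5
```

```bash
cat > g.py <<'E'
from h import *
S=bot.read_camera("scene"); s=bot.observe(); print(s["time_s"],s["position"],s["ee_rot"])
save(S,"s2.png",(280,140,440,260),5)
o=np.array([.5735,-.0772]);a=np.radians(-7.3); ex=np.array([np.cos(a),np.sin(a)]);ey=np.array([-ex[1],ex[0]])
hsv=cv2.cvtColor(S["color"],cv2.COLOR_RGB2HSV);H,S_,V=[hsv[...,i].astype(int) for i in range(3)]
m=(H>100)&(H<125)&(S_>130)&(V>40)
v,u=np.nonzero(m);P=pts(S,u,v);k=(P[:,2]>.02)&(P[:,0]<.6)&(P[:,1]>-.15);P=P[k];u=u[k];v=v[k]
L=np.c_[(P[:,:2]-o)@ex,(P[:,:2]-o)@ey,P[:,2]]
print(len(L)); i=np.argsort(L[:,0])[::-1]
for j in i[:60:4]: print(u[j],v[j],L[j].round(4))
A=L[(L[:,0]>-.15)]; print("blade y/z pct",np.percentile(A,[5,50,95],axis=0).round(4).tolist())
E
python3 g.py
```

```text
7.525 [ 0.38395986 -0.05258644  0.05772467] [-2.01715464e-01 -3.13433551e+00  1.29588357e-03]
181
332 196 [-0.0849  0.0088  0.0302]
330 197 [-0.0888  0.0009  0.0286]
331 196 [-0.0906  0.0103  0.0273]
331 195 [-0.0939  0.0152  0.028 ]
330 195 [-0.0975  0.0136  0.0276]
329 195 [-0.0994  0.0097  0.029 ]
327 196 [-0.1018 -0.0004  0.0291]
327 195 [-0.1056  0.0051  0.0293]
325 196 [-0.1091 -0.0033  0.0281]
326 194 [-0.1109  0.0061  0.0314]
324 195 [-0.1149 -0.0017  0.0297]
324 194 [-0.1179  0.0026  0.0308]
321 195 [-0.1207 -0.0132  0.0338]
324 193 [-0.1246  0.0122  0.0278]
323 193 [-0.1255  0.0068  0.0304]
blade y/z pct [[-0.1422, -0.0173, 0.0266], [-0.1149, -0.0014, 0.0296], [-0.0888, 0.015, 0.032]]
```

View pics/s2.png

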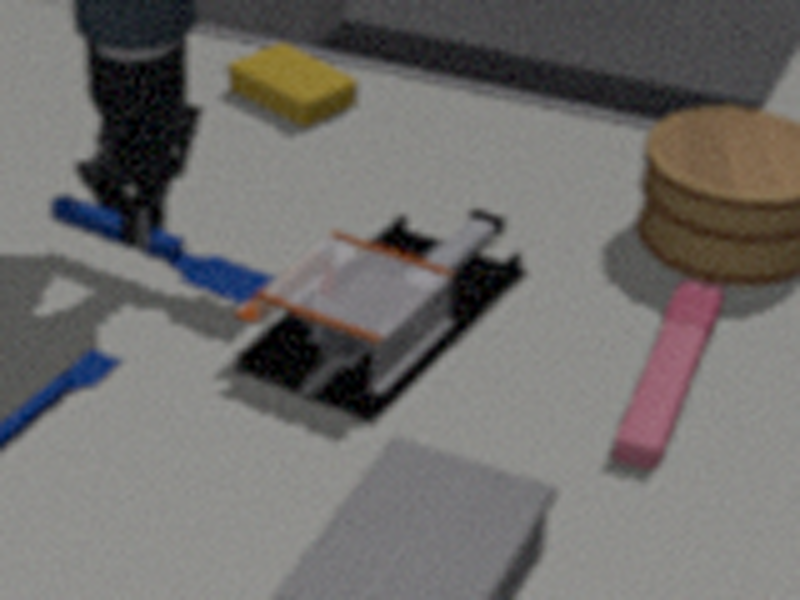

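The scene crop shows the blade in line with and just short of the lip, its tip at about (262,287) and the lip corner at (248,312). Depth puts the tip at rack x -83 mm and z 29 mm, as expected. Next I'll work out the arc.

```bash
cat > arc.py <<'E'
import numpy as np
# start: tip x -81.5, blade top z 31 ; TCP rack coords
tcp=lambda x,z,al: np.array([x-109.4*np.cos(al)-26.6*np.sin(al), z-109.4*np.sin(al)+26.6*np.cos(al)])
c0=tcp(-81.5,30,0)
for th in np.r_[np.arange(0,1.0,.11),np.arange(1.0,1.95,.11),1.9]:
    a=106+8*th/1.9; b=20; al=np.radians(15)*th/1.9
    p=tcp(50-a*np.cos(th)+b*np.sin(th),19+a*np.sin(th)+b*np.cos(th),al)
    d=p-c0; print(round(th,2),"abs",p.round(1),"shift x %.4f z %.4f turn %.3f"%(-d[0]/1000,-d[1]/1000,-al))
E
python3 arc.py
```

```text
0.0 abs [-165.4   65.6] shift x -0.0255 z -0.0090 turn -0.000
0.11 abs [-163.4   75.5] shift x -0.0275 z -0.0189 turn -0.015
0.22 abs [-160.1   85.1] shift x -0.0308 z -0.0285 turn -0.030
0.33 abs [-155.6   94.3] shift x -0.0353 z -0.0377 turn -0.045
0.44 abs [-149.9  103. ] shift x -0.0410 z -0.0464 turn -0.061
0.55 abs [-143.   110.9] shift x -0.0479 z -0.0543 turn -0.076
0.66 abs [-135.  118.] shift x -0.0559 z -0.0614 turn -0.091
0.77 abs [-126.1  124.3] shift x -0.0648 z -0.0677 turn -0.106
0.88 abs [-116.3  129.5] shift x -0.0746 z -0.0729 turn -0.121
0.99 abs [-105.7  133.6] shift x -0.0852 z -0.0770 turn -0.136
1.0 abs [-104.7  133.9] shift x -0.0862 z -0.0773 turn -0.138
1.11 abs [-93.5 136.6] shift x -0.0974 z -0.0800 turn -0.153
1.22 abs [-81.7 138.2] shift x -0.1092 z -0.0816 turn -0.168
1.33 abs [-69.6 138.4] shift x -0.1213 z -0.0818 turn -0.183
1.44 abs [-57.3 137.2] shift x -0.1336 z -0.0806 turn -0.198
1.55 abs [-44.9 134.7] shift x -0.1460 z -0.0781 turn -0.214
1.66 abs [-32.6 130.9] shift x -0.1583 z -0.0743 turn -0.229
1.77 abs [-20.5 125.6] shift x -0.1704 z -0.0690 turn -0.244
1.88 abs [ -8.8 119.1] shift x -0.1821 z -0.0625 turn -0.259
1.9 abs [ -6.8 117.8] shift x -0.1841 z -0.0612 turn -0.262
```

Scaled: -0.0615 m is -0.1538, -0.056 m is -0.14, -0.091 rad is -0.0455.

Request:
apply_moves(
  series=[
    [[-0.0325, 0, 0], [0, 0, 0], 0.01],
    [[-0.0638, 0, 0], [0, 0, 0], 0.01],
    [[-0.0638, 0, -0.01], [0, 0, 0], 0.01],
    [[-0.0638, 0, -0.0225], [0, 0, 0], 0.01],
    [[-0.0688, 0, -0.0475], [0, -0.0075, 0], 0.01],
    [[-0.0775, 0, -0.0713], [0, -0.015, 0], 0.01],
    [[-0.0888, 0, -0.0938], [0, -0.0225, 0], 0.01],
    [[-0.1025, 0, -0.1163], [0, -0.03, 0], 0.01],
    [[-0.12, 0, -0.1363], [0, -0.038, 0], 0.01],
    [[-0.14, 0, -0.1538], [0, -0.0455, 0], 0.01],
    [[-0.14, 0, -0.1538], [0, -0.0455, 0], 0.01],
  ],
)

```text
time_s: 8.9
position: [0.4409, -0.0595, 0.1194]
ee_rot: [0.197, 3.043, -0.009]
ft_force: [-0.4, 0.2, -1.0]
gripper_width: 0.0151
gripper_force: 98.5
```

```bash
python3 - <<'E'
from h import *
S=bot.read_camera("scene"); s=bot.observe(); print(s["time_s"],s["position"],s["ee_rot"],s["ft_force"])
save(S,"s3.png",(290,140,420,240),5)
E
```

```text
8.95 [ 0.44048414 -0.05953596  0.11906636] [ 0.19701113  3.0434994  -0.00874872] [ 0.40448835  1.15783288 -1.20416033]
```

View pics/s3.png

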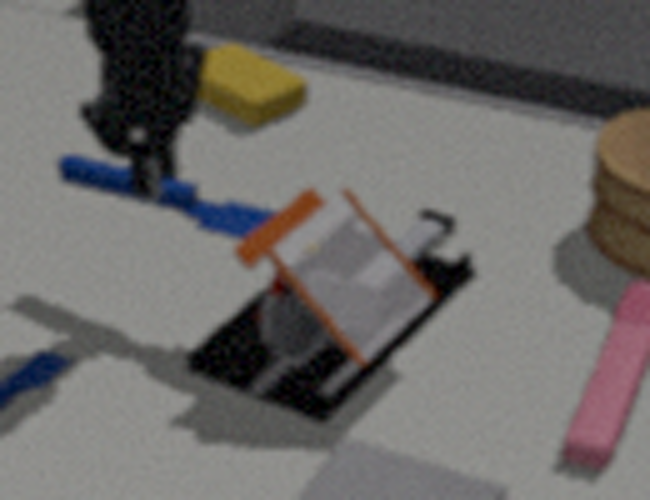

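The crop shows the blade under the lip at about (262,225) with the hood lifted roughly 40°, and the wrist force is small. I'll carry on along the arc.

Scaled: -0.1295 m is -0.3238, -0.079 m is -0.1975, -0.173 rad is -0.0865.

Request:
apply_moves(
  series=[
    [[-0.0238, 0, -0.0138], [0, -0.0075, 0], 0.01],
    [[-0.0488, 0, -0.0238], [0, -0.015, 0], 0.01],
    [[-0.0763, 0, -0.0325], [0, -0.0225, 0], 0.01],
    [[-0.1075, 0, -0.0363], [0, -0.031, 0], 0.01],
    [[-0.1375, 0, -0.0375], [0, -0.0385, 0], 0.01],
    [[-0.1675, 0, -0.0363], [0, -0.046, 0], 0.01],
    [[-0.1975, 0, -0.03], [0, -0.0535, 0], 0.01],
    [[-0.2275, 0, -0.0213], [0, -0.0615, 0], 0.01],
    [[-0.2575, 0, -0.0088], [0, -0.069, 0], 0.01],
    [[-0.2863, 0, 0.0075], [0, -0.0765, 0], 0.01],
    [[-0.3138, 0, 0.0263], [0, -0.084, 0], 0.01],
    [[-0.3238, 0, 0.0338], [0, -0.0865, 0], 0.01],
  ],
)

```text
time_s: 10.45
position: [0.5695, -0.0765, 0.1164]
ee_rot: [0.186, 2.872, -0.025]
ft_force: [-1.7, -0.0, 0.6]
gripper_width: 0.0151
gripper_force: 98.6
```

```bash
cat > hood.py <<'E'
from h import *
S=bot.read_camera("scene"); s=bot.observe(); print(s["time_s"],s["position"],s["ee_rot"],s["ft_force"])
import pickle; pickle.dump(S,open("s4.pkl","wb"))
o=np.array([.5735,-.0772]);a=np.radians(-7.3); ex=np.array([np.cos(a),np.sin(a)]);ey=np.array([-ex[1],ex[0]])
hsv=cv2.cvtColor(S["color"],cv2.COLOR_RGB2HSV);H,S_,V=[hsv[...,i].astype(int) for i in range(3)]
m=(H>4)&(H<18)&(S_>150)&(V>90)
v,u=np.nonzero(m);P=pts(S,u,v);L=np.c_[(P[:,:2]-o)@ex,(P[:,:2]-o)@ey,P[:,2]]
k=(abs(L[:,1])<.08)&(L[:,0]>-.1)&(L[:,0]<.2);L=L[k];print(len(L))
print(L[np.argsort(L[:,2])[::-1]][::max(1,len(L)//14)].round(3).tolist())
E
python3 hood.py
```

```text
10.5 [ 0.56933693 -0.07644043  0.11613139] [ 0.1859431   2.87281199 -0.02515289] [-0.38341963 -0.67582917 -1.12885108]
4
[[0.117, -0.047, 0.126], [0.118, -0.043, 0.124], [0.117, -0.035, 0.123], [0.115, -0.024, 0.12]]
```

The hood's lip is at rack (117, 125) mm, which puts it at about 1.95 rad, on its stop. I'll back the spatula away and level it.

Scaled: 0.124 m is 0.31, -0.116 m is -0.29, 0.264 rad is 0.132.

Request:
apply_moves(
  series=[
    [[0.075, 0, -0.02], [0, 0, 0], 0.01],
    [[0.1875, 0, -0.05], [0, 0, 0], 0.01],
    [[0.3, 0, -0.1], [0, 0, 0], 0.01],
    [[0.31, 0, -0.29], [0, 0.066, 0], 0.01],
    [[0.31, 0, -0.29], [0, 0.132, 0], 0.01],
    [[0.31, 0, -0.29], [0, 0.132, 0], 0.01],
  ],
)

```text
time_s: 11.25
position: [0.4233, -0.0568, 0.1994]
ee_rot: [0.203, 3.13, 0.002]
ft_force: [0.6, -0.8, -1.3]
gripper_width: 0.0153
gripper_force: 98.5
```

Scaled: -0.295 m is -0.7375, -0.081 m is -0.2025.

Request:
apply_moves(
  series=[
    [[-0.0375, -0.15, 0], [0, 0, 0], 0.01],
    [[-0.075, -0.3, 0], [0, 0, 0], 0.01],
    [[-0.125, -0.45, 0.05], [0, 0, 0], 0.01],
    [[-0.1625, -0.6, 0.125], [0, 0, 0], 0.01],
    [[-0.2025, -0.7375, 0.225], [0, 0, 0], 0.01],
    [[-0.2025, -0.7375, 0.325], [0, 0, 0], 0.01],
    [[-0.2025, -0.7375, 0.395], [0, 0, 0], 0.01],
    [[-0.2025, -0.7375, 0.4175], [0, 0, 0], 0.01],
    [[-0.2025, -0.7375, 0.4238], [0, 0, 0], 0.01],
    [[-0.2025, -0.7375, 0.4238], [0, 0, 0], 0.01],
  ],
)

```text
time_s: 12.5
position: [0.4607, -0.3596, 0.0296]
ee_rot: [-0.202, -3.133, 0.001]
ft_force: [-9.1, 4.6, 15.4]
gripper_width: 0.0152
gripper_force: 100.7
```

Scaled: -0.15 m is -0.375, -0.05 m is -0.125.

Request:
apply_moves(
  series=[
    [[0, 0, -0.0025], [0, 0, 0], 0.01],
    [[0, 0, -0.0025], [0, 0, 0], 0.05],
    [[0, 0, -0.0025], [0, 0, 0], 0.05],
    [[0, 0, -0.0025], [0, 0, 0], 0.05],
    [[0, 0, -0.125], [0, 0, 0], 0.05],
    [[0, 0, -0.275], [0, 0, 0], 0.05],
    [[0, 0, -0.375], [0, 0, 0], 0.06],
  ],
  squeeze=60,
)

```text
time_s: 13.38
position: [0.4633, -0.3605, 0.1803]
ee_rot: [0.202, 3.132, -0.003]
ft_force: [1.5, -0.6, -0.5]
gripper_width: 0.0605
gripper_force: 0.0
```

```bash
python3 - <<'E'
from h import *
from c import blue
s=bot.observe();print(s["time_s"],s["position"],s["ee_rot"],s["q"])
p=bot.read_camera("wrist");m,st=blue(p);v,u=np.nonzero(m);P=pts(p,u,v);print(st,np.percentile(P[:,2],[2,30,50,70,98]).round(4))
r=cv2.minAreaRect((P[:,:2]*1000).astype(np.float32));print(r)
E
```

```text
13.375 [ 0.46332343 -0.36045323  0.18028714] [ 2.02232653e-01  3.13217187e+00 -2.74408029e-03] [-3.94582137e-01  3.55993075e-01  6.24287620e-02  7.47582446e-04
 -1.27392409e+00 -1.30538524e+00]
[ 308   90   41  193 4044] [0.0022 0.0035 0.0044 0.0198 0.0216]
((472.6558532714844, -361.08612060546875), (42.68461990356445, 198.27978515625), 82.5246353149414)
```

The spatula lies flat and is released. I'll turn and hover over the leg's head.

Scaled: 0.303 m is 0.7575, -0.02 m is -0.05, -1.571 rad is -0.7855.

Request:
apply_moves(
  series=[
    [[-0.025, 0.1125, -0.05], [0, 0, -0.09], 0.074],
    [[-0.05, 0.225, -0.05], [0, 0, -0.18], 0.074],
    [[-0.075, 0.3375, -0.05], [0, 0, -0.27], 0.074],
    [[-0.1, 0.45, -0.05], [0, 0, -0.36], 0.074],
    [[-0.125, 0.5625, -0.05], [0, 0, -0.45], 0.074],
    [[-0.15, 0.6625, -0.05], [0, 0, -0.54], 0.074],
    [[-0.1625, 0.7575, -0.05], [0, 0, -0.63], 0.074],
    [[-0.1625, 0.7575, -0.05], [0, 0, -0.72], 0.074],
    [[-0.1625, 0.7575, -0.05], [0, 0, -0.7855], 0.074],
    [[-0.1625, 0.7575, -0.05], [0, 0, -0.7855], 0.074],
  ],
)

```text
time_s: 14.68
position: [0.5662, -0.0677, 0.1968]
ee_rot: [2.072, -2.361, -0.001]
ft_force: [0.3, -0.6, 0.6]
gripper_width: 0.0739
gripper_force: 0.0
```

```bash
cat > i.py <<'E'
from h import *
import pickle,sys
W=bot.read_camera("wrist"); s=bot.observe(); pickle.dump((W,s),open("i.pkl","wb"))
o=np.array([.5735,-.0772]);a=np.radians(-7.3); ex=np.array([np.cos(a),np.sin(a)]);ey=np.array([-ex[1],ex[0]])
X=s["position"];print(s["time_s"],"tcp rack",((X[:2]-o)@ex).round(4),((X[:2]-o)@ey).round(4),X[2].round(4),s["ee_rot"],s["ft_force"],s["gripper_width"])
hsv=cv2.cvtColor(W["color"],cv2.COLOR_RGB2HSV);H,S_,V=[hsv[...,i].astype(int) for i in range(3)]
v,u=np.nonzero(np.ones_like(H)); P=pts(W,u,v).reshape(400,640,3); L=np.stack([(P[...,:2]-o)@ex,(P[...,:2]-o)@ey,P[...,2]],-1)
red=((H<5)|(H>174))&(S_>140)&(V>60)
yel=(H>22)&(H<36)&(S_>140)&(V>90)
def loc(u,v,h):
    q=onplane(W,np.array(u,float),np.array(v,float),h)[...,:2]; return np.stack([(q-o)@ex,(q-o)@ey],-1)
Q=L[red];print("red",len(Q))
for lo,hi,n,h in ((.013,.024,"pointer",.020),(.03,.065,"lever",None)):
    k=red&(L[...,2]>lo)&(L[...,2]<hi)&(abs(L[...,0]+.025)<.04);vv,uu=np.nonzero(k)
    if len(vv)==0: print(n,"none");continue
    A=L[k];print(n,len(A),np.percentile(A,[2,50,98],axis=0).round(4).tolist())
    if h:
        B=loc(uu,vv,h);e=B[:,0]<np.percentile(B[:,0],30);print("  outer end on plane",B[e].mean(0).round(4),"px",uu.mean(),vv.mean())
k=yel&(L[...,0]<-.03)&(L[...,0]>-.09)&(L[...,2]<.035);vv,uu=np.nonzero(k)
if len(vv): B=loc(uu,vv,.022);print("mark",len(vv),np.median(L[k],0).round(4),B.mean(0).round(4),"y span",np.percentile(B[:,1],[2,98]).round(4))
E
python3 i.py
python3 - <<'E'
import sys; sys.path.insert(0,'.')
import os; os.chdir('.')
import pickle,cv2
W,s=pickle.load(open("i.pkl","rb"));cv2.imwrite("pics/w4.png",W["color"][...,::-1])
E
```

```text
14.725 tcp rack -0.0085 0.0084 0.1969 [ 2.07020600e+00 -2.36267513e+00 -3.55055913e-04] [ 0.18415644 -0.19498105 -0.59628813] 0.07392172488701117
red 482
pointer 72 [[-0.0392, -0.0022, 0.0208], [-0.0303, -0.0002, 0.0222], [-0.0105, 0.0011, 0.0233]]
  outer end on plane [-0.0369  0.    ] px 344.0416666666667 178.61111111111111
lever 398 [[-0.0335, -0.0174, 0.0552], [-0.0249, -0.0008, 0.058], [-0.0154, 0.0171, 0.0595]]
mark 87 [-0.0566  0.1049  0.0224] [-0.0564  0.1049] y span [0.0996 0.1104]
```

View pics/w4.png

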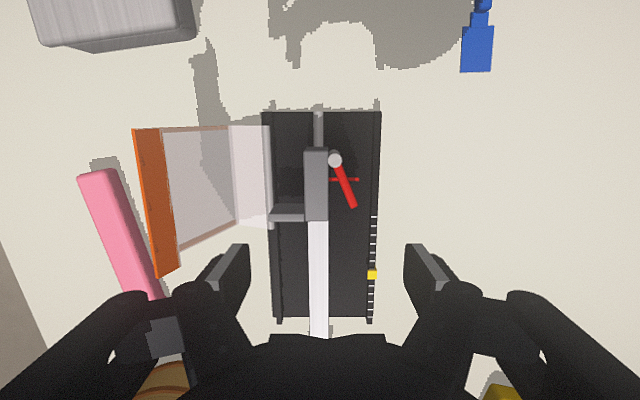

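The wrist view shows the hood folded back at (200,190), the head at (315,185), the red lever open at (343,180), the thumb stop at (287,213) and the yellow mark at (372,274). The pointer is at y 0 and the mark at y 104.9 mm. I'll lower the gripper over the head.

Scaled: 0.148 m is 0.37, 0.05 m is 0.125.

Request:
apply_moves(
  series=[
    [[0, 0, 0.125], [0, 0, 0], 0.074],
    [[0, 0, 0.25], [0, 0, 0], 0.074],
    [[0, 0, 0.325], [0, 0, 0], 0.074],
    [[0, 0, 0.37], [0, 0, 0], 0.074],
    [[0, 0, 0.37], [0, 0, 0], 0.074],
  ],
)

```text
time_s: 15.35
position: [0.5651, -0.0681, 0.0477]
ee_rot: [2.069, -2.361, -0.003]
ft_force: [0.7, 0.2, 1.0]
gripper_width: 0.074
gripper_force: 0.0
```

```bash
python3 i.py
```

```text
15.4 tcp rack -0.0085 0.0081 0.0491 [ 2.07104335e+00 -2.36112522e+00 -4.13845599e-04] [0.05222279 0.6664637  0.49774491] 0.07382700323060343
red 2164
pointer 260 [[-0.0393, -0.0021, 0.0196], [-0.0311, -0.0008, 0.0222], [-0.01, 0.0013, 0.0235]]
  outer end on plane [-0.0374  0.0002] px 360.2730769230769 234.62307692307692
lever 1840 [[-0.034, -0.0177, 0.0401], [-0.0248, -0.0013, 0.0582], [-0.0157, 0.0168, 0.0594]]
```

Scaled: -0.104 m is -0.26, -0.1 m is -0.25.

Request:
apply_moves(
  series=[
    [[0, 0.0163, 0], [0, 0, 0], 0.058],
    [[-0.015, 0.0163, 0], [0, 0, 0], 0.058],
    [[-0.045, 0.0163, 0], [0, 0, 0], 0.058],
    [[-0.0825, 0.0163, 0], [0, 0, 0], 0.058],
    [[-0.12, 0.0163, 0], [0, 0, 0], 0.058],
    [[-0.1575, 0.0163, 0], [0, 0, 0], 0.058],
    [[-0.195, 0.0163, 0], [0, 0, 0], 0.058],
    [[-0.225, 0.0163, 0], [0, 0, 0], 0.058],
    [[-0.25, 0.0163, 0], [0, 0, 0], 0.058],
    [[-0.26, 0.0163, 0], [0, 0, 0], 0.058],
    [[-0.26, 0.0163, 0], [0, 0, 0], 0.058],
  ],
)

```text
time_s: 16.77
position: [0.5731, 0.0359, 0.0499]
ee_rot: [2.074, -2.36, 0.001]
ft_force: [-1.1, -4.7, 3.5]
gripper_width: 0.0578
gripper_force: 2.1
```

```bash
python3 i.py
```

```text
16.825 tcp rack -0.0147 0.1121 0.0499 [-2.07356532e+00  2.35986257e+00 -1.13798452e-03] [-2.1203157  -4.19849491  3.04840528] 0.058190288336906384
red 2255
pointer 234 [[-0.0392, 0.0968, 0.0197], [-0.0313, 0.0983, 0.0223], [-0.0099, 0.1003, 0.0235]]
  outer end on plane [-0.0373  0.0993] px 350.508547008547 223.78205128205127
lever 1957 [[-0.0342, 0.0811, 0.0358], [-0.025, 0.0975, 0.0581], [-0.0157, 0.1156, 0.0594]]
mark 207 [-0.0582  0.1043  0.0224] [-0.0577  0.1046] y span [0.1003 0.1092]
```

Scaled: -0.0055 m is -0.0138, -0.003 m is -0.0075.

Request:
apply_moves(
  series=[
    [[-0.0075, 0, 0], [0, 0, 0], 0.058],
    [[-0.0138, 0, 0], [0, 0, 0], 0.058],
    [[-0.0138, 0, 0], [0, 0, 0], 0.058],
    [[-0.0138, 0, 0], [0, 0, 0], 0.058],
  ],
)

```text
time_s: 17.32
position: [0.5741, 0.0412, 0.0496]
ee_rot: [-2.073, 2.36, -0.001]
ft_force: [-1.1, -4.7, 3.4]
gripper_width: 0.0582
gripper_force: 2.5
```

```bash
cat >> i.py <<'E'
k=red&(L[...,2]>.013)&(L[...,2]<.024)&(L[...,0]<-.02)&(L[...,0]>-.05);vv,uu=np.nonzero(k);B=loc(uu,vv,.02)
c=np.polyfit(B[:,0],B[:,1],1);print("pointer y at x-.040:",np.polyval(c,-.04).round(4),"mean",B.mean(0).round(4))
E
python3 i.py
```

```text
17.375 tcp rack -0.0145 0.1175 0.0496 [-2.07321524e+00  2.36003614e+00 -9.16422563e-04] [-1.60436318 -4.7694994   3.21495803] 0.057762317808725545
red 2267
pointer 225 [[-0.0391, 0.1021, 0.0203], [-0.0309, 0.1036, 0.0222], [-0.0097, 0.1055, 0.0237]]
  outer end on plane [-0.0372  0.1045] px 350.5022222222222 223.9777777777778
lever 1962 [[-0.0341, 0.0865, 0.0363], [-0.0249, 0.1028, 0.0581], [-0.0159, 0.1209, 0.0594]]
mark 217 [-0.0574  0.1043  0.0225] [-0.0572  0.1045] y span [0.1    0.1094]
pointer y at x-.040: 0.1046 mean [-0.0342  0.1044]
```

The pointer is at 104.5 mm and the mark at 104.6 mm, so the leg is on the mark. I'll squeeze the lever shut here.

Scaled: -0.0105 m is -0.0263, -0.0085 m is -0.0213.

Request:
apply_moves(
  series=[
    [[0, -0.0075, 0], [0, 0, 0], 0.052],
    [[0, -0.015, 0], [0, 0, 0], 0.046],
    [[0, -0.0213, 0], [0, 0, 0], 0.04],
    [[0, -0.0263, 0], [0, 0, 0], 0.034],
    [[0, -0.0263, 0], [0, 0, 0], 0.025],
    [[0, -0.0263, 0], [0, 0, 0], 0.025],
    [[0, -0.0263, 0], [0, 0, 0], 0.025],
    [[0, -0.0263, 0], [0, 0, 0], 0.025],
  ],
  squeeze=60,
)

```text
time_s: 18.38
position: [0.5855, 0.04, 0.0495]
ee_rot: [-2.07, 2.36, -0.002]
ft_force: [3.8, -5.3, 2.5]
gripper_width: 0.0292
gripper_force: 65.5
```

```bash
python3 i.py; python3 -c "
from h import *; import pickle
W,s=pickle.load(open('i.pkl','rb')); save(W,'w5.png',(220,120,460,300),3)"
```

```text
18.425 tcp rack -0.003 0.1178 0.0495 [-2.07050921e+00  2.36031256e+00 -2.01591544e-03] [ 3.63875262 -5.56080475  2.24278249] 0.029138958873202718
red 2007
pointer 221 [[-0.0394, 0.1025, 0.0207], [-0.0316, 0.104, 0.0222], [-0.0239, 0.1058, 0.0235]]
  outer end on plane [-0.0377  0.1049] px 382.6470588235294 223.97285067873304
lever 1770 [[-0.0181, 0.0893, 0.0504], [-0.0137, 0.1058, 0.0581], [-0.0101, 0.1263, 0.0596]]
mark 351 [-0.0568  0.1044  0.0224] [-0.0568  0.1046] y span [0.0999 0.1092]
pointer y at x-.040: 0.1049 mean [-0.0319  0.1048]
```

View pics/w5.png

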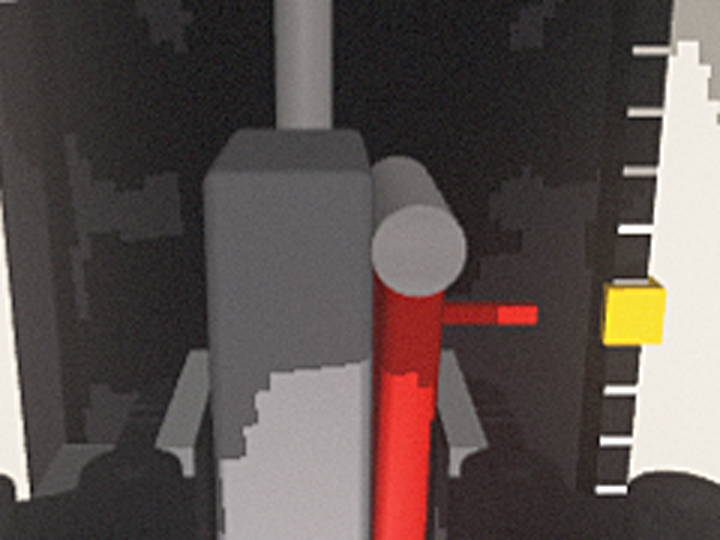

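The crop shows the lever flat along the head at (405,420) and the red pointer's end at (518,315), level with the middle of the yellow mark at (633,315). Both fingers are holding. Handing in.

```bash
python3 -c "
from bench import bot
print(bot.job_done())"
```

```text
the job is handed in; nothing more can be done
None
```

I levered the hood back to its stop with the spatula, laid the spatula down clear of the rack, and handed the job in at about 18.4 s with the lever closed, the pointer within about 0.5 mm of the yellow mark, and leg and lever still pinched; the verdict was not shown.

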